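Unscrew the tight cap of a square nut jar in the holding block and hold it over the mouth

TASK

Set the square jar of hex nuts fully down in the square socket of the wooden holding block, which keeps it from turning, and unscrew its tight black cap there, without pulling the jar up out of the socket. When the threads let go, lift the cap off and finish while still holding it level, one to two centimetres clear above the middle of the jar's mouth, so that a colleague can check the nuts before you close it again. Keep the jar upright all the time and leave the other things on the bench where they are.

Things in the scene. Friction and masses are not known exactly. Their poses are not given: they have to be found in the camera images.
- jar: Square clear plastic jar of steel hex nuts, loose, 0.6 kg with cap. Body 58 x 58 mm, 76 mm high (lowest 5 mm taper in to 50 x 50 mm), then a round threaded neck, 50 mm wide, up to 100 mm. Origin: centre of the underside; x and y square to its flat sides, z up. Stands on the bench, cap on (107 mm in all). Lift it by its body or cap. Home in the block its origin is 12 mm above the bench.
- jar_mouth (a point): Centre of the jar's mouth at the top of its neck, 100 mm above the jar's underside; z up.
- cap: Black ribbed round screw cap on the square jar, 58 mm outer diameter, 28.5 mm high, 110 g. Origin: centre of its open lower edge, 78.5 mm above the jar's underside when tight; z up. Right-hand thread: unscrews counter-clockwise seen from above, rising 3.8 mm per rad. Tight for the first 0.8 rad (0.4 to 0.9 N m), then easy; the threads let go after about 2.2 rad, 8 mm up.
- cap_mid (a point): On the cap's axis, 18.5 mm above its lower edge: a good TCP height to grip the cap by its side from above. The cap may be turned in several grasps: it stays where it is left. Once the threads let go it lifts straight off; turned past about 4.2 rad without lifting it drops into the next thread.
- block: Hardwood holding block screwed to the bench, 104 x 104 mm and 42 mm high, with two 10 mm high screw flanges to 150 mm along its y. Its square socket, open above, is 61 x 61 mm and 30 mm deep. Origin: centre of its underside on the bench; x and y along the socket's sides, so the jar fits at any quarter turn.
- block_seat (a point): Centre of the socket's floor, 12 mm above the bench.
- jar_round: Bystander: small round glass jar of fasteners with a grey lid, 59 mm wide, 81 mm high; loose. Origin: centre of its underside.
- tape_measure: Bystander: yellow and black tape measure, 37 x 78 x 62 mm; loose. Origin: centre of its underside.
- bolt: Bystander: steel bolt with a nut, 20 x 67 x 17 mm, lying on the bench; loose. Origin: centre of its underside.
Things that resemble listed ones, but are neither listed nor needed, are in the scene too. Of the things shaped like the cap, the black one is meant.

How it is judged:
By the outcome, as a careful person would: the job done as asked, in the order asked, and still so for the second after the job is handed in, while the arm keeps its last pose, push and grip.
It also fails if it takes over 54 s, if anything falls off the work surface, if the arm or the gripper's body presses on something with over 40 N, if the wrist force passes 120 N, or if a joint passes its speed limit or range.

ROBOT

A 6-joint arm with a two-finger parallel gripper is mounted at the origin on a cart in front of the work surface, level with it; the furniture and walls round the work are solid. World frame = base frame: x ahead of the robot, y to its left, z up, the work surface at z = 0. Lengths are in mm, angles in rad, forces in N, time in s.
With the tool pointing down it reaches from about 350 to 875 mm from the base axis. Payload 4.2 kg.
Tool frame: the origin (TCP) lies between the finger pads, 19 mm behind the fingertips; this is the grasp point; z points along the fingers, y is the direction in which the jaws open and shut (so a half turn about z gives the same grasp; the last joint's range is limited). The gripper opens to 85 mm and grips with 20 to 120 N. Pads are 22 mm wide; open, the fingers measure 114 mm over their backs; the gripper's body (76 mm by 85 mm) begins 54 mm behind the grasp point. The pads swing forward as they close: fully open they stand 13 mm farther back than shut.
Start: joints at [-0.999, 0.385, 0.008, 0, -1.194, -0.259], TCP at [192.343, -594.646, 250.012] pointing down, gripper open.
Joint ranges: [-3.14, 3.14], [-1.21, 2.06], [-1.07, 1.41], [-3.16, 2.05], [-2.99, -0.16], [-3.1, 3.1]. Speed limits (rad/s): [2.79, 2.79, 3.14, 3.14, 3.14, 3.14].

INTERFACE

Orientations are given as a unit quaternion [x, y, z, w].
In Python, from bench import arm gives the robot as it stands.
- The arm moves only by the tool move_arm, never from a script. Its argument "moves" is a list of rows, each an object with "gripper": the gripper's target within -1 to 1 (fully open at 1, half-way at 0, shut at -1); "xyz": the shift along the tool's x, y, z in cm, a list of three; "angular": the turn, a rotation vector about the tool's x, y, z in rad, a list of three. In form: [{"gripper": gripper, "xyz": [dx, dy, dz], "angular": [wx, wy, wz]}, ...]. A call has 1 to 10 rows; each row is the pose to reach, as a shift and turn from the pose commanded when the call began, along the tool's axes at that moment; what a row does not reach only later rows make up. A row lasts 1/8 s, in which the tool goes at most 62.5 mm and 10.7 degrees, less where a joint would pass 70% of its speed; a pose out of reach is approached as far as the arm can. A call with a gripper value outside its range is refused whole. The fingers move at their own pace and stop on an object; the grip force is fixed at half the most. Time passes only in rows, so rows that repeat a pose let the fingers close. It gives the time, the measured TCP pose, the force and the opening at its end, in the units of the state.
- arm.read_state(): the state, without advancing time (a new reading comes with each control period).
- arm.get_image(name): name is "side" or "top" or "wrist"; returns (picture, depth): 420x560x3 uint8, blue, green, red; 420x560 float32, mm along the optical axis (not along the pixel's ray), 0 where there is no reading.
- arm.get_calibration(name): a dict with "camera_matrix" (3x3 intrinsics, pixels), "R" (3x3) and "t" (3): a world point X has camera coordinates R X + t. Camera axes: x right, y down, z forward; pixel columns grow to the right and rows downward; lengths in mm; the calibration is good to about 2 mm. A picture is of the moment at which its call begins: read the wrist's pose just before it. get_calibration takes no time and is no camera call; for the wrist camera it gives the pose at the moment of the call.
- arm.job_done(): hands the job in, once; it reports no verdict.
The state is a dict: "clock": time; "joints": joint angles; "joint_vel": joint speeds; "joint_efforts": joint torques, N m; "position": TCP position; "ee_rot": TCP orientation; "contact_force": force on the tool from outside, world axes, zero at the start; "wrist_torque": the same for the moment, N m; "gripper_width": finger opening in mm.
Only numpy, scipy, OpenCV 4.12 (cv2) and the standard library are available. Lean on these libraries where they do the work, as an engineer would, in place of code of your own. Each camera call takes 0.05 s, during which the arm holds its last target. There are 200 camera calls.

## Working session

There is one attempt and no reset: what is moved stays moved. The work goes in short steps, Python scripts to look and compute and a tool call to move; the robot and the scene stay as the last step left them, time stands still between calls to the robot, and variables do not carry over. Pictures are saved under pics/ and viewed, about 8 in all and at most 12, crops included, and the job is handed in when it is done.

Besides the shell and the picture viewer there is one more tool, called as a command line: name --argument value ..., lists and objects as JSON in quotes. move_arm: Moves the arm, as the interface text tells. Its arguments: {"type":"object","properties":{"moves":{"type":"array","items":{"type":"object","properties":{"gripper":{"type":"number"},"xyz":{"type":"array","items":{"type":"number"}},"angular":{"type":"array","items":{"type":"number"}}}}}},"required":["moves"]}

```bash
mkdir -p pics
cat > h.py <<'E'
import numpy as np, cv2, pickle
from bench import arm
def snap(n,f):
    c=arm.get_calibration(n); p,d=arm.get_image(n)
    cv2.imwrite(f'pics/{f}.png',p); pickle.dump((c,p,d),open(f'{f}.pkl','wb')); return c,p,d
def load(f): return pickle.load(open(f'{f}.pkl','rb'))
def world(c,u,v,z):  # along-axis depth
    K=np.array(c["camera_matrix"]);R=np.array(c["R"]);t=np.array(c["t"])
    return R.T@(np.linalg.inv(K)@np.array([u,v,1.])*z-t)
def onz(c,u,v,h):
    K=np.array(c["camera_matrix"]);R=np.array(c["R"]);t=np.array(c["t"])
    o=-R.T@t; r=R.T@np.linalg.inv(K)@np.array([u,v,1.]); return o+r*(h-o[2])/r[2]
def cloud(c,d):
    K=np.array(c["camera_matrix"]);R=np.array(c["R"]);t=np.array(c["t"])
    v,u=np.mgrid[:d.shape[0],:d.shape[1]]
    P=np.stack([u,v,np.ones_like(u)],-1)@np.linalg.inv(K).T*d[...,None]
    return (P-t)@R
E
python3 - <<'E'
from h import *
for n in("top","side"):
    c,p,d=snap(n,n); print(n,np.array(c["R"]).round(2).tolist(),np.array(c["t"]).round())
print(arm.read_state())
E
```

```text
top [[-0.01, -1.0, 0.01], [-0.99, 0.01, -0.11], [0.11, -0.02, -0.99]] [195. 484. 891.]
side [[1.0, -0.02, 0.01], [0.0, -0.56, -0.83], [0.02, 0.83, -0.56]] [-498.  178.  763.]
{'clock': 0.1, 'joints': array([-9.99395127e-01,  3.85446439e-01,  6.75677683e-03, -4.31589544e-04,
       -1.19401004e+00, -2.58613997e-01]), 'joint_vel': array([ 0.00154658, -0.00020439,  0.00119871,  0.00055202,  0.00077608,
        0.00034443]), 'joint_efforts': array([-6.04081415e-04, -3.93319309e+01,  1.88929904e+01,  4.19799507e+00,
       -2.62123329e-03,  3.61133459e-06]), 'position': array([ 192.19194623, -594.19836335,  249.04926856]), 'ee_rot': array([-1.55678151e-01,  9.87807353e-01,  9.51774484e-04, -2.00162097e-04]), 'contact_force': array([-1.12810738, -0.16373749,  0.83308751]), 'wrist_torque': array([-0.03061912,  0.0127586 ,  0.00621365]), 'gripper_width': 85.38119058556853}
```

View pics/top.png

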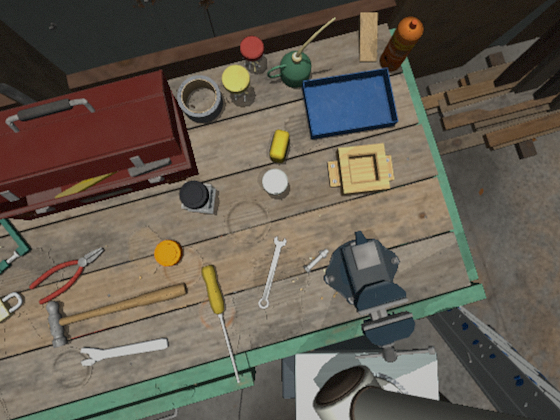

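View pics/side.png

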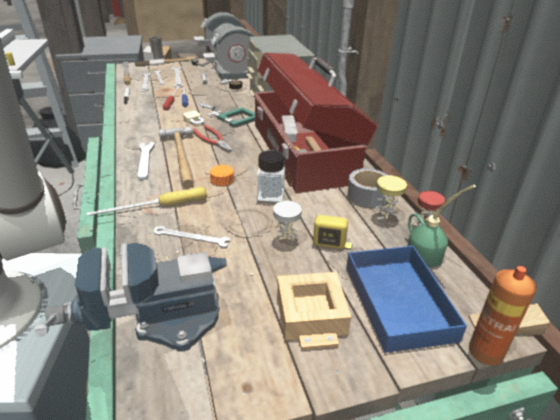

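Top view: black-capped square jar at (195,194), block at (363,168), grey-lidded round jar at (275,183), tape at (279,146), bolt at (316,260). Items that could be confused with the jar are the grey lid (275,183), yellow lid (236,78), red lid (252,48) and loose orange cap (168,253). I choose the black one at (195,194).

Run:
```python
from h import *
c,p,d=load("top"); W=cloud(c,d)
def reg(name,u0,u1,v0,v1,z0,z1):
    w=W[v0:v1,u0:u1].reshape(-1,3); k=(w[:,2]>z0)&(w[:,2]<z1)&(d[v0:v1,u0:u1].ravel()>0); w=w[k]
    r=cv2.minAreaRect(w[:,:2].astype(np.float32)); print(name,len(w),w.mean(0).round(1),np.median(w[:,2]).round(1),r)
    return w
reg("cap",165,230,165,225,99,116)
reg("jarsh",165,230,165,225,60,90)
reg("jarall",165,230,165,225,15,90)
reg("block",318,405,135,205,36,48)
reg("blockall",318,405,135,205,5,48)
reg("round",255,295,165,205,70,90)
reg("bench",230,260,210,240,-20,20)
c2,p2,d2=load("side")
a=cv2.resize(p[160:230,160:240],None,fx=5,fy=5,interpolation=cv2.INTER_CUBIC)
b=cv2.resize(p[130:210,318:408],None,fx=4.375,fy=4.375,interpolation=cv2.INTER_CUBIC)
cv2.imwrite('pics/crop1.png',np.hstack([a,b]))
```

```text
cap 777 [505.3 375.6 107.3] 107.5 ((516.8375854492188, 381.72869873046875), (103.83683776855469, 57.67982482910156), 30.215370178222656)
jarsh 259 [508.3 372.3  73.8] 74.7 ((510.3869934082031, 377.8265686035156), (110.57952880859375, 78.7077865600586), 28.538558959960938)
jarall 586 [517.6 382.   53.2] 55.5 ((525.059814453125, 391.81939697265625), (152.3992462158203, 80.64324951171875), 36.79961395263672)
block 1430 [560.3   2.5  41.3] 41.4 ((560.7982177734375, 2.26287841796875), (104.31177520751953, 104.8994140625), 5.597045421600342)
blockall 2748 [561.1   6.6  28. ] 38.2 ((579.392578125, 12.010078430175781), (143.63589477539062, 165.29261779785156), 5.823231220245361)
round 531 [525.4 202.3  80.3] 80.5 ((525.6524658203125, 202.31826782226562), (54.51382827758789, 53.549156188964844), 44.533226013183594)
bench 898 [4.391e+02 2.715e+02 4.000e-01] 0.4 ((439.209716796875, 271.60809326171875), (67.52215576171875, 67.16275024414062), 89.58201599121094)
```

View pics/crop1.png

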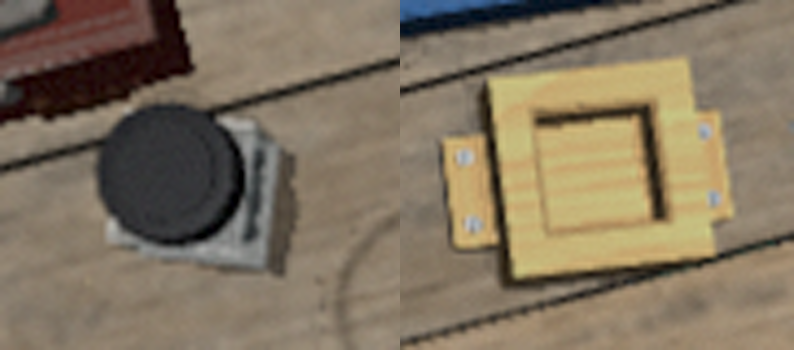

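Run:
```python
from h import *
c,p,d=load("top"); W=cloud(c,d)
# cap: black pixels at z~107 connected
m=((W[...,2]>102)&(W[...,2]<113)&(d>0)).astype(np.uint8); m[:,:165]=0;m[:,230:]=0;m[:165]=0;m[225:]=0
n,l,s,ce=cv2.connectedComponentsWithStats(m,connectivity=4)
for i in range(1,n):
    if s[i,4]>20: 
        w=W[l==i]; print(s[i],w.mean(0).round(1),cv2.minEnclosingCircle(w[:,:2].astype(np.float32)))
# toolbox points height>70 within 110mm of the cap centre
cc=np.array([503,373]); r=np.hypot(*(W[...,:2]-cc).transpose(2,0,1))
for lo,hi in((35,45),(45,55),(55,65),(65,75),(75,90)):
    k=(r>lo)&(r<hi)&(W[...,2]>25)&(d>0); w=W[k]
    a=np.degrees(np.arctan2(w[:,1]-cc[1],w[:,0]-cc[0]))
    print(lo,hi,len(w), [ (b,int(((a//30*30)==b).sum()),w[(a//30*30)==b][:,2].max().round()) for b in range(-180,180,30) if ((a//30*30)==b).sum()])
# side camera cap check
c2,p2,d2=load("side"); W2=cloud(c2,d2)
k=(np.abs(W2[...,2]-107)<4)&(np.hypot(W2[...,0]-503,W2[...,1]-373)<45)&(d2>0)
w=W2[k]; print("side",len(w),cv2.minEnclosingCircle(w[:,:2].astype(np.float32)),w[:,2].mean())
k=(np.abs(W2[...,2]-42)<3)&(np.hypot(W2[...,0]-560,W2[...,1]-2)<90)&(d2>0)
w=W2[k]; print("side block",len(w),cv2.minAreaRect(w[:,:2].astype(np.float32)))
```

```text
[165 165  26  10 127] [549.8 404.1 107.6] ((547.7990112304688, 402.6194152832031), 27.026344299316406)
[179 181  29  28 631] [496.  369.8 107.5] ((495.9413757324219, 370.1925354003906), 29.403532028198242)
35 45 181 [(-180, 50, np.float64(109.0)), (-150, 70, np.float64(106.0)), (-120, 1, np.float64(56.0)), (-90, 17, np.float64(78.0)), (120, 22, np.float64(78.0)), (150, 21, np.float64(105.0))]
45 55 151 [(-150, 8, np.float64(75.0)), (0, 120, np.float64(112.0)), (30, 23, np.float64(110.0))]
55 65 218 [(0, 94, np.float64(187.0)), (30, 124, np.float64(176.0))]
65 75 385 [(0, 199, np.float64(213.0)), (30, 168, np.float64(199.0)), (60, 18, np.float64(112.0))]
75 90 724 [(0, 278, np.float64(226.0)), (30, 299, np.float64(226.0)), (60, 147, np.float64(188.0))]
side 269 ((498.1852111816406, 367.2005615234375), 30.207996368408203) 106.2700149047495
side block 1892 ((562.4982299804688, -0.6278839111328125), (104.60834503173828, 107.1351089477539), 5.561526298522949)
```

Run:
```python
from h import *
c=arm.get_calibration("wrist"); s=arm.read_state()
from scipy.spatial.transform import Rotation as Ro
R=Ro.from_quat(s["ee_rot"]).as_matrix(); o=-np.array(c["R"]).T@np.array(c["t"])
print("cam in tool",R.T@(o-s["position"]), "cam axes in tool", (R.T@np.array(c["R"]).T).round(2).tolist()); print(R.round(3))
for nme in("top","side"):
    c,p,d=load(nme); W=cloud(c,d); q=W-np.array([496,370,0]); t=q@R
    for a in range(-90,-20,10):
        k=(t[...,0]>=a)&(t[...,0]<a+10)&(abs(t[...,1])<60)&(d>0); print(nme,a,k.sum(), W[k][:,2].max().round() if k.any() else None, end='; ')
    print()
c,p,d=load("top");W=cloud(c,d)
for nm,b in dict(tape=(265,295,125,165),bolt=(300,330,245,275)).items():
    w=W[b[2]:b[3],b[0]:b[1]]; k=(w[...,2]>8)&(d[b[2]:b[3],b[0]:b[1]]>0); print(nm,np.median(w[k],0).round(1))
```

```text
cam in tool [ 8.33513026e+01 -6.24322322e-02 -1.22793681e+02] cam axes in tool [[0.0, -0.95, -0.33], [1.0, 0.0, 0.0], [0.0, -0.33, 0.95]]
[[-0.952 -0.308 -0.001]
 [-0.308  0.952  0.002]
 [ 0.     0.002 -1.   ]]
top -90 514 223.0; top -80 488 208.0; top -70 488 181.0; top -60 373 112.0; top -50 168 4.0; top -40 81 79.0; top -30 138 110.0; 
side -90 478 222.0; side -80 432 204.0; side -70 582 176.0; side -60 215 109.0; side -50 72 0.0; side -40 49 70.0; side -30 83 108.0; 
tape [608.  191.1  59.7]
bolt [350.  103.   14.5]
```

move_arm --moves '[{"gripper": 1,"xyz": [-35.2,24.8,-5],"angular": [0,0,0]},{"gripper": 1,"xyz": [-35.2,24.8,-5],"angular": [0,0,0]},{"gripper": 1,"xyz": [-35.2,24.8,-5],"angular": [0,0,0]},{"gripper": 1,"xyz": [-35.2,24.8,-5],"angular": [0,0,0]},{"gripper": 1,"xyz": [-35.2,24.8,-5],"angular": [0,0,0]},{"gripper": 1,"xyz": [-35.2,24.8,-5],"angular": [0,0,0]},{"gripper": 1,"xyz": [-35.2,24.8,-5],"angular": [0,0,0]}]'

```text
clock: 0.98
position: [451.7, -248.4, 300.1]
ee_rot: [-0.156, 0.988, 0.0, -0.0]
contact_force: [-0.0, -0.9, 0.6]
gripper_width: 85.4
```

move_arm --moves '[{"gripper": 1,"xyz": [-23.1,57.6,6],"angular": [0,0,0]},{"gripper": 1,"xyz": [-23.1,57.6,6],"angular": [0,0,0]},{"gripper": 1,"xyz": [-23.1,57.6,6],"angular": [0,0,0]},{"gripper": 1,"xyz": [-23.1,57.6,6],"angular": [0,0,0]},{"gripper": 1,"xyz": [-23.1,57.6,6],"angular": [0,0,0]},{"gripper": 1,"xyz": [-23.1,57.6,6],"angular": [0,0,0]},{"gripper": 1,"xyz": [-23.1,57.6,6],"angular": [0,0,0]},{"gripper": 1,"xyz": [-23.1,57.6,6],"angular": [0,0,0]},{"gripper": 1,"xyz": [-23.1,57.6,6],"angular": [0,0,0]},{"gripper": 1,"xyz": [-23.1,57.6,6],"angular": [0,0,0]}]'

```text
clock: 2.22
position: [493.1, 370.7, 239.4]
ee_rot: [-0.156, 0.988, -0.0, -0.0]
contact_force: [1.6, -0.4, 0.7]
gripper_width: 85.5
```

Run:
```python
from h import *
s=arm.read_state(); print(s["clock"],s["position"],s["ee_rot"],s["joints"],s["joint_vel"].max(),s["gripper_width"])
snap("wrist","w1"); s=arm.read_state(); print(s["position"],s["joint_vel"].max())
```

```text
2.225 [493.09434902 370.73732076 239.38604824] [-1.55950741e-01  9.87764749e-01 -2.53555712e-04 -3.20236207e-04] [ 9.06676165e-01  3.78618433e-01 -2.86993104e-02 -7.14127677e-05
 -1.16429287e+00 -2.16426441e+00] 0.6991358156820269 85.47652664082935
[493.62105468 377.00145291 237.27948789] 0.0891797941672645
```

View pics/w1.png

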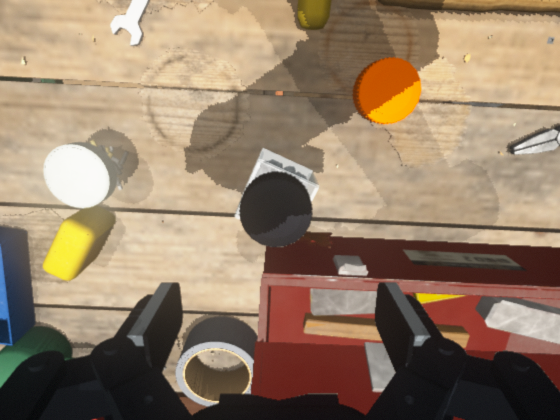

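Wrist view shows the black cap at (276,209) with the square shoulder behind it, and the toolbox below it. The arm was still settling, so I'll repeat the picture at rest and crop it.

Run:
```python
from h import *
s=arm.read_state(); c,p,d=snap("wrist","w2"); print(s["position"],s["joint_vel"].max())
W=cloud(c,d)
m=(np.abs(W[...,2]-107)<5)&(d>0)&(np.hypot(W[...,0]-496,W[...,1]-370)<42)
n,l,st,ce=cv2.connectedComponentsWithStats(m.astype(np.uint8),connectivity=4); i=1+st[1:,4].argmax()
w=W[l==i]; print(st[i],w.mean(0),cv2.minEnclosingCircle(w[:,:2].astype(np.float32)))
k=(np.abs(W[...,2]-75)<3)&(d>0)&(np.hypot(W[...,0]-496,W[...,1]-370)<50); w=W[k]; print(len(w),cv2.minAreaRect(w[:,:2].astype(np.float32)),w[:,2].mean())
cv2.imwrite('pics/crop2.png',cv2.resize(p[120:270,190:370],None,fx=4,fy=4,interpolation=cv2.INTER_CUBIC))
```

```text
[493.62105468 377.00145291 237.27948789] 0.0891797941672645
[ 231  173   75   72 4048] [496.13771377 369.54135801 106.55538281] ((497.3611755371094, 369.70147705078125), 29.48911476135254)
436 ((497.3379821777344, 369.9039001464844), (55.7661018371582, 56.17219924926758), 83.45075225830078) 74.74706925849064
```

View pics/crop2.png

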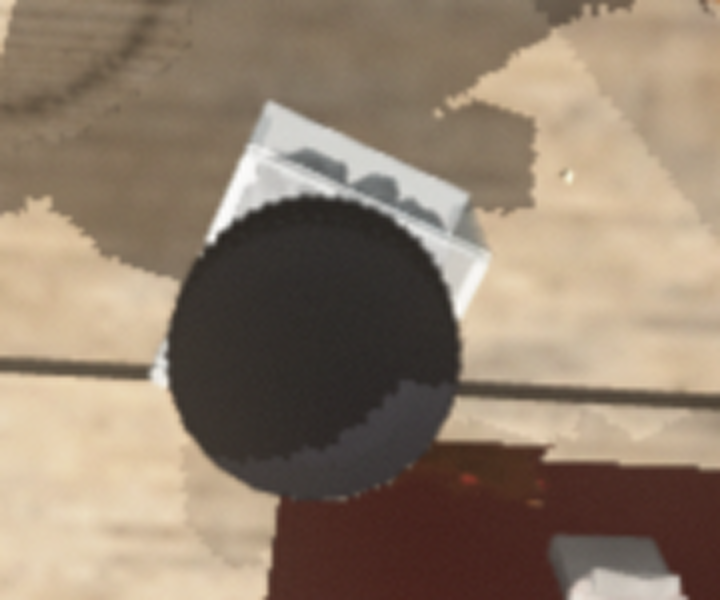

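Run:
```python
from h import *
c,p,d=load("w2")
P=[onz(c,190+(u+.5)/4-.5,120+(v+.5)/4-.5,76)[:2] for u,v in((252,147),(490,258),(155,380))]
print(P); e=P[1]-P[0]; f=P[2]-P[0]
print(np.hypot(*e),np.degrees(np.arctan2(e[1],e[0])),np.hypot(*f),np.degrees(np.arctan2(f[1],f[0])),"ctr",(P[1]+P[2])/2)
```

```text
[array([465.5206202 , 345.42314627]), array([472.32136769, 400.58821883]), array([521.29358022, 339.95764187])]
55.58268972436865 82.97203941902836 56.04011784334495 -5.596863835912316 ctr [496.80747396 370.27293035]
```

move_arm --moves '[{"gripper": 1,"xyz": [-0.35,-0.1,4.5],"angular": [0,0,0]},{"gripper": 1,"xyz": [-0.35,-0.1,9],"angular": [0,0,0]},{"gripper": 1,"xyz": [-0.35,-0.1,9],"angular": [0,0,0]},{"gripper": 1,"xyz": [-0.35,-0.1,9],"angular": [0,0,0]}]'

```text
clock: 2.82
position: [498.1, 369.4, 151.7]
ee_rot: [-0.156, 0.988, 0.0, 0.001]
contact_force: [0.3, -0.2, 0.4]
gripper_width: 85.1
```

move_arm --moves '[{"gripper": 1,"xyz": [0.1,0,2.8],"angular": [0,0,0]},{"gripper": 1,"xyz": [0.1,0,5.3],"angular": [0,0,0]},{"gripper": 1,"xyz": [0.1,0,5.3],"angular": [0,0,0]},{"gripper": -1,"xyz": [0.1,0,5.3],"angular": [0,0,0]},{"gripper": -1,"xyz": [0.1,0,5.3],"angular": [0,0,0]},{"gripper": -1,"xyz": [0.1,0,5.3],"angular": [0,0,0]},{"gripper": -1,"xyz": [0.1,0,5.3],"angular": [0,0,0]},{"gripper": -1,"xyz": [0.1,0,5.3],"angular": [0,0,0]}]'

```text
clock: 3.82
position: [497.2, 369.6, 99.8]
ee_rot: [-0.156, 0.988, 0.001, 0.002]
contact_force: [-2.2, -0.2, 6.5]
gripper_width: 55.7
```

move_arm --moves '[{"gripper": -1,"xyz": [0,0,-1.5],"angular": [0,0,0]},{"gripper": -1,"xyz": [0,0,-4],"angular": [0,0,0]},{"gripper": -1,"xyz": [0,0,-7.5],"angular": [0,0,0]},{"gripper": -1,"xyz": [0,0,-11],"angular": [0,0,0]},{"gripper": -1,"xyz": [0,0,-14],"angular": [0,0,0]},{"gripper": -1,"xyz": [0,0,-14],"angular": [0,0,0]},{"gripper": -1,"xyz": [0,0,-14],"angular": [0,0,0]}]'

```text
clock: 4.7
position: [494.9, 367.7, 234.9]
ee_rot: [-0.155, 0.988, -0.001, -0.002]
contact_force: [-0.3, -0.1, -5.7]
gripper_width: 55.9
```

move_arm --moves '[{"gripper": -1,"xyz": [0.2,-2.5,0],"angular": [0,0,-0.03]},{"gripper": -1,"xyz": [0.5,-7,0],"angular": [0,0,-0.06]},{"gripper": -1,"xyz": [0.8,-12,0],"angular": [0,0,-0.1]},{"gripper": -1,"xyz": [1.1,-17,0],"angular": [0,0,-0.14]},{"gripper": -1,"xyz": [1.5,-21.5,0],"angular": [0,0,-0.18]},{"gripper": -1,"xyz": [1.7,-25,0],"angular": [0,0,-0.2]},{"gripper": -1,"xyz": [1.8,-26.5,0],"angular": [0,0,-0.21]},{"gripper": -1,"xyz": [1.8,-26.5,0],"angular": [0,0,-0.21]},{"gripper": -1,"xyz": [1.8,-26.5,0],"angular": [0,0,-0.21]},{"gripper": -1,"xyz": [1.8,-26.5,0],"angular": [0,0,-0.21]}]'

```text
clock: 5.95
position: [560.4, 111.9, 236.7]
ee_rot: [-0.259, 0.966, 0.0, -0.0]
contact_force: [0.4, 0.6, -6.5]
gripper_width: 55.8
```

Run:
```python
from h import *
s=arm.read_state(); c,p,d=snap("wrist","w3"); print(s["position"],s["joints"],s["joint_vel"].max(),s["contact_force"],s["gripper_width"])
W=cloud(c,d)
k=(np.abs(W[...,2]-42)<4)&(d>0)&(np.hypot(W[...,0]-561,W[...,1]-2)<85)
w=W[k]; print(k.sum(),cv2.minAreaRect(w[:,:2].astype(np.float32)),w[:,2].mean())
```

```text
[560.36211057 111.85834898 236.70925414] [ 4.80337001e-01  3.04073898e-01 -1.46894252e-01 -2.76034428e-04
 -1.12022134e+00 -1.52691334e+00] 0.0022400131420426787 [ 0.40823949  0.62380942 -6.52889908] 55.76180906907318
8771 ((561.966064453125, 1.2664604187011719), (104.26708221435547, 104.43202209472656), 5.756654739379883) 40.71386209247943
```

View pics/w3.png

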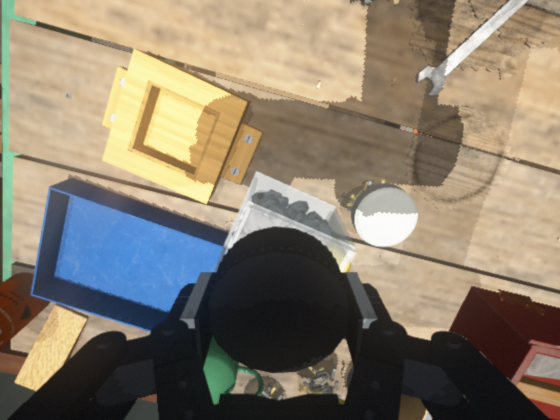

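The block socket is at about (180,130), and the held jar's shoulder is just above the cap at (280,300). I'll enlarge both to get the corners.

Run:
```python
from h import *
c,p,d=load("w3")
a=cv2.resize(p[65:205,100:260],None,fx=4,fy=4,interpolation=cv2.INTER_CUBIC)[:, :]
b=p[165:305,210:370]
a=cv2.resize(p[75:195,115:245],None,fx=3,fy=3,interpolation=cv2.INTER_CUBIC)
b=cv2.resize(p[160:280,220:360],None,fx=2.8,fy=3,interpolation=cv2.INTER_CUBIC)
cv2.imwrite('pics/crop3.png',np.hstack([a,b])); print(a.shape,b.shape)
```

```text
(360, 390, 3) (360, 392, 3)
```

View pics/crop3.png

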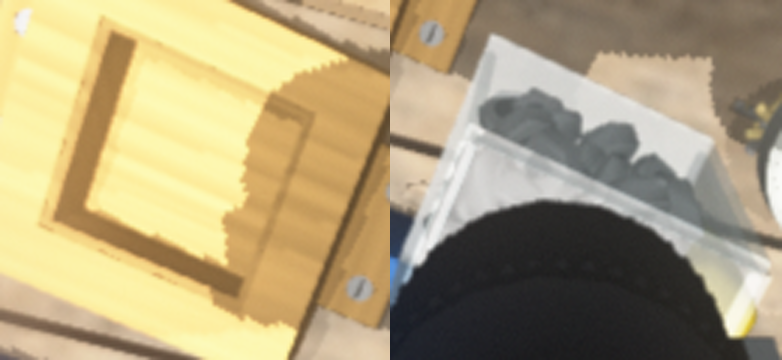

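Run:
```python
from h import *
c,p,d=load("w3")
g=lambda u,v,h: onz(c,115+(u+.5)/3-.5,75+(v+.5)/3-.5,h)[:2]
S=[g(105,18,42),g(313,115,42),g(42,225,42),g(247,307,42)]
ang=lambda e: np.degrees(np.arctan2(e[1],e[0]))
print(np.round(S,1)); print("ctr",np.mean(S,0),[(np.hypot(*e).round(1),ang(e).round(2)) for e in (S[1]-S[0],S[3]-S[2],S[2]-S[0],S[3]-S[1])])
h=lambda u,v:onz(c,220+(u+.5)/2.8-.5,160+(v+.5)/3-.5,213)[:2]
J=[h(88,125),h(378,265)]; e=J[1]-J[0]; print("jar",J,np.hypot(*e),ang(e))
m=(J[0]+J[1])/2; n=np.array([e[1],-e[0]])/np.hypot(*e); print("jar ctr",m+n*29)
W=cloud(c,d); k=(W[...,2]>150)&(W[...,2]<260)&(d>0); 
k2=(np.abs(W[...,2]-213)<6)&k; w=W[k2]; print(k2.sum(), cv2.minAreaRect(w[:,:2].astype(np.float32)))
```

```text
[[532.4 -33.3]
 [526.3  30.9]
 [597.2 -26.7]
 [588.8  39.1]]
ctr [561.17952516   2.49837991] [(np.float64(64.5), np.float64(95.4)), (np.float64(66.3), np.float64(97.23)), (np.float64(65.1), np.float64(5.85)), (np.float64(63.0), np.float64(7.52))]
jar [array([532.61230784,  81.5392946 ]), array([528.34096757, 134.66068285])] 53.29283476363593 94.5971010307946
jar ctr [559.38334282 110.42429496]
2021 ((546.2099609375, 109.8819580078125), (29.559032440185547, 57.77035140991211), 5.851412296295166)
```

move_arm --moves '[{"gripper": -1,"xyz": [1.5,-2.7,0],"angular": [0,0,0]},{"gripper": -1,"xyz": [3.5,-6.2,1],"angular": [0,0,0]},{"gripper": -1,"xyz": [5,-8.9,3],"angular": [0,0,0]},{"gripper": -1,"xyz": [5.35,-9.54,5.5],"angular": [0,0,0]},{"gripper": -1,"xyz": [5.35,-9.54,8],"angular": [0,0,0]},{"gripper": -1,"xyz": [5.35,-9.54,8.7],"angular": [0,0,0]},{"gripper": -1,"xyz": [5.35,-9.54,8.7],"angular": [0,0,0]},{"gripper": -1,"xyz": [5.35,-9.54,8.7],"angular": [0,0,0]}]'

```text
clock: 7.0
position: [562.9, 2.1, 151.4]
ee_rot: [-0.259, 0.966, -0.0, 0.001]
contact_force: [1.1, 0.1, -6.7]
gripper_width: 56.5
```

Run:
```python
from h import *
s=arm.read_state(); print(s["position"],s["ee_rot"],s["contact_force"])
c,p,d=snap("side","s2"); c3,p3,d3=snap("wrist","w4")
a=cv2.resize(p[210:360,250:380],None,fx=3,fy=3,interpolation=cv2.INTER_CUBIC)
b=cv2.resize(p3[100:290,190:370],None,fx=2.2,fy=450/190,interpolation=cv2.INTER_CUBIC)
cv2.imwrite('pics/crop4.png',np.hstack([a,b])); print(a.shape,b.shape)
W=cloud(c3,d3); 
for z,t in((42,4),(127,5)):
  k=(np.abs(W[...,2]-z)<t)&(d3>0)&(np.hypot(W[...,0]-561,W[...,1]-2)<85); w=W[k]; print(z,k.sum(),cv2.minAreaRect(w[:,:2].astype(np.float32)))
```

```text
[562.87032401   2.07140323 151.3594336 ] [-2.58896194e-01  9.65904157e-01 -1.79405433e-04  1.37415725e-03] [ 1.09423142  0.07321862 -6.67268049]
(450, 390, 3) (450, 396, 3)
42 8436 ((561.9361572265625, 1.4633865356445312), (104.44871520996094, 104.37328338623047), 5.820380210876465)
127 1798 ((547.0066528320312, 0.39591026306152344), (26.257102966308594, 57.74232864379883), 6.987310409545898)
```

View pics/crop4.png

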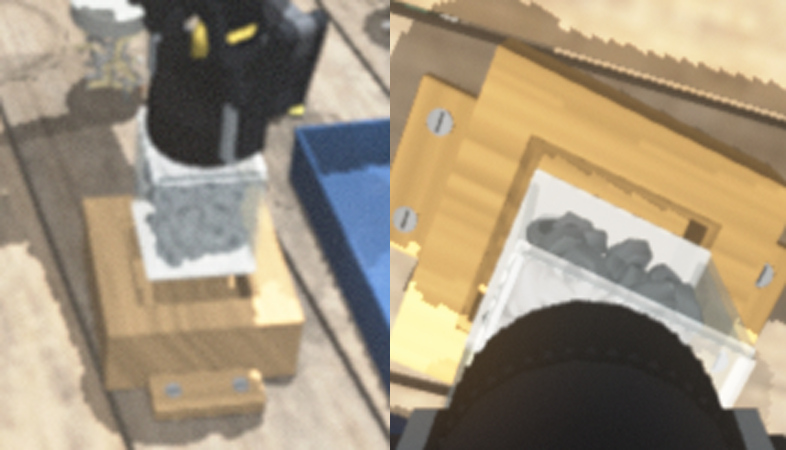

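move_arm --moves '[{"gripper": -1,"xyz": [0,0.08,0.6],"angular": [0,0,0.008]},{"gripper": -1,"xyz": [0,0.08,1.1],"angular": [0,0,0.008]},{"gripper": -1,"xyz": [0,0.08,1.5],"angular": [0,0,0.008]},{"gripper": -1,"xyz": [0,0.08,1.8],"angular": [0,0,0.008]},{"gripper": -1,"xyz": [0,0.08,1.8],"angular": [0,0,0.008]},{"gripper": -1,"xyz": [0,0.08,1.8],"angular": [0,0,0.008]}]'

```text
clock: 7.85
position: [561.6, 2.2, 132.1]
ee_rot: [-0.255, 0.967, -0.0, 0.0]
contact_force: [-0.6, 0.1, -6.7]
gripper_width: 56.1
```

move_arm --moves '[{"gripper": -1,"xyz": [0,0,0.4],"angular": [0,0,0]},{"gripper": -1,"xyz": [0,0,0.8],"angular": [0,0,0]},{"gripper": -1,"xyz": [0,0,1.2],"angular": [0,0,0]},{"gripper": -1,"xyz": [0,0,1.6],"angular": [0,0,0]},{"gripper": -1,"xyz": [0,0,1.9],"angular": [0,0,0]},{"gripper": -1,"xyz": [0,0,1.9],"angular": [0,0,0]},{"gripper": -1,"xyz": [0,0,1.9],"angular": [0,0,0]}]'

```text
clock: 8.72
position: [561.6, 2.2, 113.1]
ee_rot: [-0.255, 0.967, -0.0, 0.0]
contact_force: [-0.3, 0.1, -5.2]
gripper_width: 56.0
```

move_arm --moves '[{"gripper": -1,"xyz": [0,0,0.1],"angular": [0,0,0]},{"gripper": -1,"xyz": [0,0,0.2],"angular": [0,0,0]},{"gripper": -1,"xyz": [0,0,0.25],"angular": [0,0,0]},{"gripper": -1,"xyz": [0,0,0.25],"angular": [0,0,0]}]'

```text
clock: 9.22
position: [562.0, 2.1, 112.0]
ee_rot: [-0.255, 0.967, -0.0, 0.001]
contact_force: [-4.1, -1.0, 5.6]
gripper_width: 55.9
```

move_arm --moves '[{"gripper": -1,"xyz": [0,0,-0.05],"angular": [0,0,-0.14]},{"gripper": -1,"xyz": [0,0,-0.1],"angular": [0,0,-0.28]},{"gripper": -1,"xyz": [0,0,-0.16],"angular": [0,0,-0.42]},{"gripper": -1,"xyz": [0,0,-0.21],"angular": [0,0,-0.56]}]'

```text
clock: 9.72
position: [561.6, 1.9, 113.6]
ee_rot: [-0.513, 0.858, -0.0, 0.0]
contact_force: [-3.0, -0.6, 3.7]
gripper_width: 55.9
```

Run:
```python
from h import *
s=arm.read_state(); print(s["position"],s["joints"],s["contact_force"],s["wrist_torque"],s["joint_efforts"][5])
```

```text
[561.58033011   1.93790852 113.6246868 ] [ 2.92095219e-01  4.14137952e-01 -3.28235429e-01  2.74884470e-04
 -8.27723311e-01 -7.85247753e-01] [-2.99244579 -0.61801503  3.69819547] [-0.2950504   0.71904644 -0.37036597] -0.37257120944559574
```

move_arm --moves '[{"gripper": -1,"xyz": [0,0,-0.05],"angular": [0,0,-0.14]},{"gripper": -1,"xyz": [0,0,-0.11],"angular": [0,0,-0.28]},{"gripper": -1,"xyz": [0,0,-0.16],"angular": [0,0,-0.42]},{"gripper": -1,"xyz": [0,0,-0.21],"angular": [0,0,-0.56]},{"gripper": -1,"xyz": [0,0,-0.27],"angular": [0,0,-0.7]},{"gripper": -1,"xyz": [0,0,-0.32],"angular": [0,0,-0.84]},{"gripper": -1,"xyz": [0,0,-0.37],"angular": [0,0,-0.98]},{"gripper": -1,"xyz": [0,0,-0.42],"angular": [0,0,-1.12]}]'

```text
clock: 10.72
position: [561.5, 2.0, 116.9]
ee_rot: [0.891, -0.454, 0.0, 0.0]
contact_force: [-0.5, -1.7, -1.3]
gripper_width: 55.7
```

Run:
```python
from h import *
s=arm.read_state(); print(s["position"],s["joints"],s["contact_force"],s["wrist_torque"],s["joint_efforts"][5])
W={}
c,p,d=snap("side","s3"); cv2.imwrite('pics/crop5.png',cv2.resize(p[190:350,230:400],None,fx=3.5,fy=3.5,interpolation=cv2.INTER_CUBIC))
```

```text
[561.49086802   2.02916733 116.86441527] [ 2.92306688e-01  4.10180083e-01 -3.24678216e-01  2.76105403e-04
 -8.35878740e-01  3.35946538e-01] [-0.5053235  -1.72963796 -1.34223404] [-0.45330702  0.31846544 -0.06509263] -0.7069595530629158
```

View pics/crop5.png

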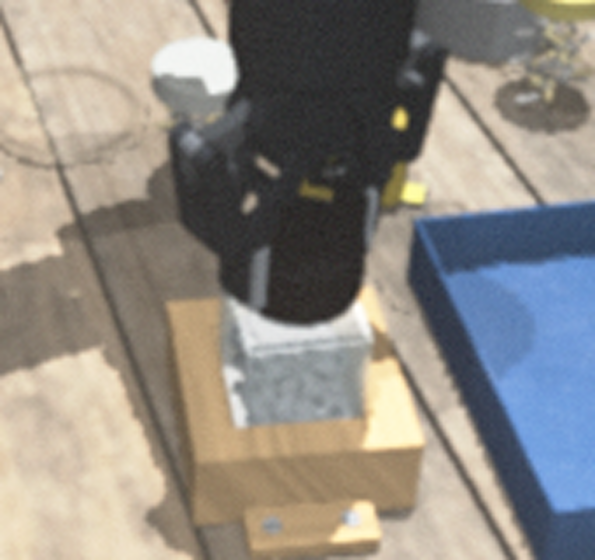

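move_arm --moves '[{"gripper": -1,"xyz": [0,0,-0.03],"angular": [0,0,-0.14]},{"gripper": -1,"xyz": [0,0,-0.07],"angular": [0,0,-0.28]},{"gripper": -1,"xyz": [0,0,-0.12],"angular": [0,0,-0.42]},{"gripper": -1,"xyz": [0,0,-0.16],"angular": [0,0,-0.56]},{"gripper": -1,"xyz": [0,0,-0.2],"angular": [0,0,-0.7]},{"gripper": -1,"xyz": [0,0,-0.2],"angular": [0,0,-0.7]}]'

```text
clock: 11.52
position: [561.7, 2.0, 118.9]
ee_rot: [0.992, -0.125, 0.0, 0.0]
contact_force: [-0.5, -1.8, -1.8]
gripper_width: 55.9
```

Run:
```python
from h import *
s=arm.read_state(); print(s["position"],s["joints"],s["contact_force"],s["wrist_torque"],s["joint_efforts"][5])
```

```text
[561.65197223   2.02997664 118.94187341] [ 2.92283128e-01  4.07656587e-01 -3.22445236e-01  4.33696927e-04
 -8.40248180e-01  1.02838268e+00] [-0.50877675 -1.83947164 -1.82864382] [-0.5312236   0.23342173 -0.02294408] 0.2258591540157795
```

move_arm --moves '[{"gripper": -1,"xyz": [0,0,-0.04],"angular": [0,0,-0.13]},{"gripper": -1,"xyz": [0,0,-0.08],"angular": [0,0,-0.26]},{"gripper": -1,"xyz": [0,0,-0.12],"angular": [0,0,-0.38]},{"gripper": -1,"xyz": [0,0,-0.14],"angular": [0,0,-0.38]},{"gripper": -1,"xyz": [0,0,-0.2],"angular": [0,0,-0.38]},{"gripper": -1,"xyz": [0,0,-0.25],"angular": [0,0,-0.38]}]'

```text
clock: 12.28
position: [561.6, 2.3, 121.2]
ee_rot: [0.998, 0.066, 0.0, -0.0]
contact_force: [-0.9, -1.3, -1.9]
gripper_width: 55.9
```

Run:
```python
from h import *
s=arm.read_state(); print(s["position"],s["joints"],s["contact_force"],s["wrist_torque"],s["joint_efforts"][5])
```

```text
[561.55842855   2.32968798 121.20667457] [ 2.92635805e-01  4.04863978e-01 -3.19802100e-01 -1.62637525e-04
 -8.45940013e-01  1.40980264e+00] [-0.85232671 -1.26081806 -1.88113385] [-0.34309898  0.10907764 -0.01827726] -0.00887236587004736
```

move_arm --moves '[{"gripper": -1,"xyz": [0,0,-0.1],"angular": [0,0,0]},{"gripper": -1,"xyz": [0,0,-0.2],"angular": [0,0,0]},{"gripper": -1,"xyz": [0,0,-0.4],"angular": [0,0,0]},{"gripper": -1,"xyz": [0,0,-0.4],"angular": [0,0,0]}]'

```text
clock: 12.78
position: [561.6, 2.2, 125.7]
ee_rot: [0.998, 0.067, 0.0, 0.0]
contact_force: [0.4, -2.0, -2.3]
gripper_width: 56.0
```

Run:
```python
from h import *
s=arm.read_state(); print(s["position"],s["contact_force"],s["wrist_torque"])
```

```text
[561.62891019   2.23549613 125.69475737] [ 0.44602316 -2.00697431 -2.26375921] [-0.47071771  0.17539373  0.04604053]
```

move_arm --moves '[{"gripper": -1,"xyz": [0,0,-0.4],"angular": [0,0,0]},{"gripper": -1,"xyz": [0,0,-0.9],"angular": [0,0,0]},{"gripper": -1,"xyz": [0,0,-1.4],"angular": [0,0,0]},{"gripper": -1,"xyz": [0,0,-1.9],"angular": [0,0,0]},{"gripper": -1,"xyz": [0,0,-2.35],"angular": [0,0,0]},{"gripper": -1,"xyz": [0,0,-2.35],"angular": [0,0,0]},{"gripper": -1,"xyz": [0,0,-2.35],"angular": [0,0,0]}]'

```text
clock: 13.65
position: [561.3, 2.2, 148.7]
ee_rot: [0.998, 0.067, -0.0, -0.0]
contact_force: [0.3, -0.3, -1.3]
gripper_width: 55.8
```

Run:
```python
from h import *
s=arm.read_state(); print(s["clock"],s["position"],s["ee_rot"],s["contact_force"],s["wrist_torque"])
c,p,d=snap("side","s4"); c3,p3,d3=snap("wrist","w5"); snap("top","t2")
a=cv2.resize(p[180:340,240:380],None,fx=3,fy=3,interpolation=cv2.INTER_CUBIC)
b=cv2.resize(p3[100:340,180:380],None,fx=1.9,fy=2,interpolation=cv2.INTER_CUBIC)
cv2.imwrite('pics/crop6.png',np.hstack([a,b])); print(a.shape,b.shape)
```

```text
13.65 [561.34761358   2.23175384 148.69153902] [ 9.97784532e-01  6.65282441e-02 -1.42339308e-04 -2.83123009e-05] [ 0.25918269 -0.26540021 -1.26621246] [-0.01763449 -0.01151663 -0.03529527]
(480, 420, 3) (480, 380, 3)
```

View pics/crop6.png

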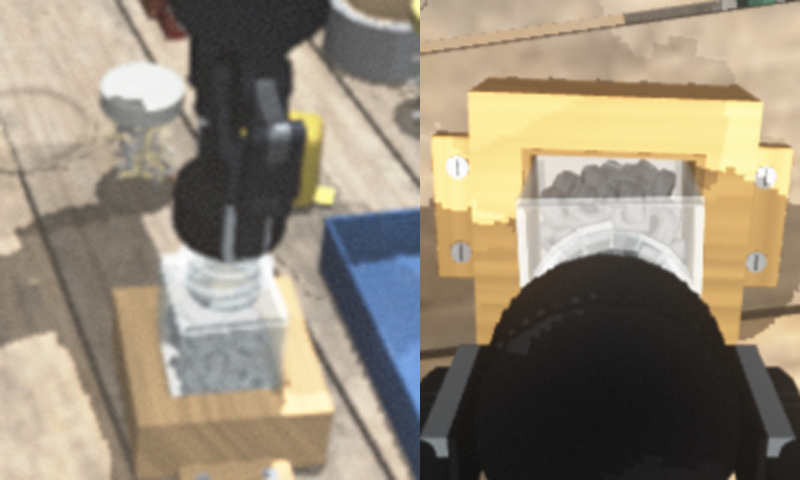

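The cap is off and the bare threaded neck shows below it; the jar is down in the socket. Next a numeric check of the heights, the centring and the bystanders.

Run:
```python
from h import *
c,p,d=load("w5"); W=cloud(c,d); near=(np.hypot(W[...,0]-561.5,W[...,1]-2)<45)&(d>0)
def comp(m):
    n,l,st,ce=cv2.connectedComponentsWithStats(m.astype(np.uint8),connectivity=4); return W[l==1+st[1:,4].argmax()]
zs=W[near][:,2]; h,e=np.histogram(zs,bins=np.arange(60,200,3)); print([(int(b),int(a)) for a,b in zip(h,e) if a>60])
w=W[near&(np.abs(W[...,2]-88)<4)]; print("shoulder",len(w),np.median(w[:,2]),cv2.minAreaRect(w[:,:2].astype(np.float32)))
w=W[near&(W[...,2]>148)&(W[...,2]<163)]; print("cap top pts",len(w),np.median(w[:,2]),cv2.minEnclosingCircle(w[:,:2].astype(np.float32)))
v,u=np.where(near&(W[...,2]>120)&(W[...,2]<165)); print("cap z range",np.percentile(W[v,u][:,2],[1,5,50,95,99]))
a,b=load("top"),load("t2"); 
for n,(x0,x1,y0,y1) in dict(round=(255,295,165,205),tape=(265,295,125,165),bolt=(300,330,245,275)).items():
    print(n,np.abs(a[1][y0:y1,x0:x1].astype(int)-b[1][y0:y1,x0:x1]).mean(), np.nanmedian(np.abs(a[2]-b[2])[y0:y1,x0:x1]))
s=load("s4");W=cloud(s[0],s[2]); k=(np.hypot(W[...,0]-561.5,W[...,1]-2)<32)&(s[2]>0)&(s[1].max(-1)<75); w=W[k]; print("side black z",np.percentile(w[:,2],[1,3,10,50]))
```

```text
[(60, 109), (63, 112), (66, 110), (69, 133), (72, 117), (75, 136), (78, 159), (81, 325), (84, 1232), (87, 778), (93, 116), (96, 124), (99, 293), (102, 298), (105, 198), (126, 69), (129, 232), (132, 264), (135, 344), (138, 443), (141, 510), (144, 575), (147, 664), (150, 786), (153, 12650), (156, 1626), (159, 479), (162, 487), (165, 406), (168, 800), (171, 349), (174, 302), (177, 603), (180, 701), (183, 1228), (186, 1507), (189, 419), (192, 121), (195, 340)]
shoulder 2021 86.81544635481454 ((576.4281616210938, 3.128753662109375), (28.445356369018555, 56.217315673828125), 8.060821533203125)
cap top pts 16145 155.21252132384166 ((568.72705078125, 3.1616039276123047), 41.79340744018555)
cap z range [130.75527767 138.25204232 155.09588274 159.10863525 163.8323596 ]
round 47.67979166666667 3.5232544
tape 63.02027777777778 469.41217
bolt 31.497407407407408 2.5541687
side black z [132.75713265 134.65402736 141.47291528 156.66279389]
```

```bash
python3 -c "
from bench import arm
s=arm.read_state(); print(s['position'],s['contact_force'],s['gripper_width']); print(arm.job_done())"
```

```text
[561.34562686   2.1976546  148.56101638] [ 0.51054965  0.15259726 -0.82053048] 55.96624986123569
the job is handed in; nothing more can be done
None
```

I carried the square jar by its cap and seated it in the block. I then unscrewed the cap about 2.8 rad in one grasp, lifted it straight off, and handed in holding it there, at about 14 s.

**Cap:** In the last check the cap was level, with its top at about 155 mm. Its lower edge is therefore at about 127 mm, roughly 15 mm above the mouth, which is computed at 112 mm for a fully seated jar. The measured centring was within about 1–2 mm. The wrist carried only about the cap's weight (1 N), so the threads have let go.

**Jar:** It stayed in the socket while I unscrewed; the wrist never felt more than about 2.3 N of downward pull. The shoulder measured 86.8 mm against the 88 mm expected, which I put down to camera error. The shoulder read about 2° off the block's angle, from a partial view.

**Bystanders:** My numeric before-and-after comparison of the top pictures failed: all three image patches had changed, and the tape's depth differed greatly, which I put down to the arm and its shadow. The round jar and the tape measure look in place in the last side picture. The bolt was not in that crop, so its position was not confirmed at the end, but the arm passed over that side of the bench only at height.

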